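Turn a controller board over into its test nest

TASK

The blue controller board lies on the bench on its spacers, component side down. Turn it over and lay it component side up in the orange nest, flat on the deck between the two end stops, either way round; the slotted grey rack can hold it on edge while you change your grip. Lower the board by hand all the way, never letting it drop or flop over, and leave the other things on the bench where they are.

Things in the scene. Friction and masses are not known exactly. Their poses are not given: they have to be found in the camera images.
- board: Loose blue circuit board, panel 90 x 56 x 3 mm, about 60 g. Origin at the panel's centre, half-way through its thickness. x along the 90 mm length, y along the 56 mm width, +z out of the component side: down at the start, up when done. At the start the panel's middle is 16.5 mm above the bench. The long edges are clear for gripping across the width; the solder side is flat.
- board_center (a point): Centre of the board's panel (same point and axes as board). The component side carries four brass spacers, 7 mm across, 15 mm tall, at x = +-22, y = +-21 mm, and lower parts within 26 mm of the centre in x; the last 19 mm at each end carry nothing over 2 mm tall.
- rack: Fixed grey rack, 84 mm long (its x, across the slots), 44 mm wide (its y, along the slots), 22 mm tall; origin at the centre of its underside. Three parallel slots 17.5 mm apart in x, the middle one at x = 0, open at both ends, walls 5.5 mm apart with rounded tops, 16 mm deep. A board stood on its short end in a slot stays up by itself, leaning up to about 15 degrees to either side.
- rack_slot (a point): Centre of the middle slot's floor, 6 mm above the bench; axes as the rack's.
- nest: Fixed nest: aluminium foot 122 x 52 x 6 mm, orange deck 42 mm wide (y), its top 20 mm above the bench, aluminium stops at both ends, 98 mm apart inside, 7 mm higher than the deck. Origin at the centre of its underside, x along its length. The long sides are open: the 56 mm wide board overhangs the deck by 7 mm a side and fingers pass outside the deck.
- nest_seat (a point): Centre of the deck's top, 20 mm above the bench; axes as the nest's. With the board seated, the centre of its panel is 1.5 mm above this point.
- heat_sink: Bystander: silver finned heat sink, 36x44 mm, 19 mm tall; origin at the centre of its underside. Stands or lies loose and must stay there.
- loupe: Bystander: black eye loupe, 37 mm across, 41 mm tall; origin at the centre of its underside. Stands or lies loose and must stay there.
- flux_bottle: Bystander: small brown bottle with a black pointed cap, 31 mm across, 81 mm tall; origin at the centre of its underside. Stands or lies loose and must stay there.
- tape_green: Bystander: green tape roll lying flat, about 80 mm across, 20 mm tall; origin at the centre of its underside. Stands or lies loose and must stay there.
- multimeter: Bystander: dark grey multimeter lying flat, 132x68 mm, 40 mm tall; origin at the centre of its underside. Stands or lies loose and must stay there.
- marker_1: Bystander: grey marker with a black cap, 128 mm long, lying on the robot's side of the work; origin at the centre of its underside. Stands or lies loose and must stay there.
- esd_brush: Bystander: black brush, 155 mm long, lying on the robot's side of the work; origin at the centre of its underside. Stands or lies loose and must stay there.
- tweezers_1: Bystander: grey tweezers, 124 mm long, lying on the robot's side of the work; origin at the centre of its underside. Stands or lies loose and must stay there.
Things that resemble listed ones, but are neither listed nor needed, are in the scene too. Of the things that look like the nest, the larger one is meant.

How it is judged:
By the outcome, as a careful person would: the job done as asked, in the order asked, and still so for the second after the job is handed in, with the robot touching nothing.
It also fails if it takes over 64 s, if anything falls off the work surface, if the arm or the gripper's body presses on something with over 40 N, if the wrist force passes 120 N, or if a joint passes its speed limit or range.

ROBOT

A 6-joint arm with a two-finger parallel gripper is mounted at the origin on a cart in front of the work surface, level with it; the furniture and walls round the work are solid. World frame = base frame: x ahead of the robot, y to its left, z up, the work surface at z = 0. Lengths are in m, angles in rad, forces in N, time in s.
With the tool pointing down it reaches from about 0.25 to 0.775 m from the base axis. Payload 4 kg.
Tool frame: the origin (TCP) lies midway between the tips of the shut fingers; the grasp point (between the pads) lies 19 mm behind it; y points along the fingers, x is the direction in which the jaws open and shut, and the axes are right-handed (so a half turn about y gives the same grasp; the last joint's range is limited). The gripper opens to 94 mm and grips with 3 to 60 N. Pads are 16 mm wide; open, the fingers measure 119 mm over their backs; the gripper's body (75 mm by 177 mm) begins 78 mm behind the grasp point.
Start: joints at [1.193, 0.087, 1.371, -0, 1.684, -0.103], TCP at [0.149, 0.529, 0.206] pointing down, gripper open.
Joint ranges: [-3.1, 3.1], [-0.76, 2.03], [0.27, 2.55], [-1.08, 4.22], [0.17, 2.65], [-2.57, 2.57]. Speed limits (rad/s): [2.79, 2.79, 3.14, 3.14, 3.14, 3.14].

INTERFACE

Orientations are given as [roll, pitch, yaw] about the fixed x, y, z axes, in that order (R = Rz(yaw) Ry(pitch) Rx(roll)).
In Python, from bench import robot, snapshot, camera_info, ticket gives the robot as it stands.
- The arm moves only by the shell command python3 -m creep 'ROWS'. ROWS is JSON, a list of rows, each an object with "slide": the shift along the tool's x, y, z in mm, a list of three; "roll": the turn about the tool's y in degrees; "grip": the closure, from 0 (fully open) to 1 (shut). In form: [{"slide": [x, y, z], "roll": roll, "grip": grip}, ...]. A call has 1 to 20 rows; each row is the pose to reach, as a shift and turn from the pose commanded when the call began, along the tool's axes at that moment; what a row does not reach only later rows make up. A row lasts 1/12 s, in which the tool goes at most 41.7 mm and 7.16 degrees, less where a joint would pass 70% of its speed; a pose out of reach is approached as far as the arm can. A call with a gripper value outside its range is refused whole. The fingers move at their own pace and stop on an object; the grip force is fixed at half the most. Time passes only in rows, so rows that repeat a pose let the fingers close. It gives the time, the measured TCP pose, the force and the opening at its end, in the units of the state.
- robot.get_obs(): the state, without advancing time (a new reading comes with each control period).
- snapshot(name): name is "scene" or "side" or "wrist"; returns the picture (384x512x3 uint8, red, green, blue); there is no depth.
- camera_info(name): a dict with "fx", "fy", "cx", "cy" (pixels), "cam_to_world" (4x4, takes a point from camera to world coordinates). Camera axes: x right, y down, z forward; pixel columns grow to the right and rows downward; lengths in m; the calibration is good to about 2 mm. A picture is of the moment at which its call begins: read the wrist's pose just before it. camera_info takes no time and is no camera call; for the wrist camera it gives the pose at the moment of the call.
- ticket.close_job(): hands the job in, once; it reports no verdict.
The state is a dict: "time": time; "joint_positions": joint angles; "qvel": joint speeds; "joint_torque": joint torques, N m; "tool_pos": TCP position; "ee_rot": TCP orientation; "wrist_force": force on the tool from outside, world axes, zero at the start; "wrist_torque": the same for the moment, N m; "width": finger opening in m.
Only numpy, scipy, OpenCV 4.12 (cv2) and the standard library are available. Lean on these libraries where they do the work, as an engineer would, in place of code of your own. Each camera call takes 0.05 s, during which the arm holds its last target.

## Working session

There is one attempt and no reset: what is moved stays moved. The work goes in short steps, Python scripts to look and compute and a shell command to move; the robot and the scene stay as the last step left them, time stands still between calls to the robot, and variables do not carry over. Pictures are saved under pics/ and viewed, and the job is handed in when it is done.

```bash
ls; mkdir -p pics; python3 - <<'E'
from bench import robot, snapshot, camera_info
import cv2,numpy as np
o=robot.get_obs();print({k:np.round(v,3).tolist() for k,v in o.items()})
for n in("scene","side","wrist"):
    ci=camera_info(n);print(n,{k:np.round(v,4).tolist() for k,v in ci.items()})
    im=snapshot(n);cv2.imwrite(f"pics/{n}0.png",im[:,:,::-1])
E
```

```text
pics
{'time': 0.0, 'joint_positions': [1.193, 0.088, 1.372, -0.0, 1.684, -0.103], 'qvel': [-0.001, 0.002, 0.002, -0.001, -0.001, 0.0], 'joint_torque': [0.001, -34.02, -30.242, 0.072, 0.033, -0.0], 'tool_pos': [0.149, 0.529, 0.204], 'ee_rot': [-1.571, 0.002, 1.296], 'wrist_force': [0.056, -0.158, -0.079], 'wrist_torque': [0.009, -0.015, -0.01], 'width': 0.094}
scene {'fx': 363.1117, 'fy': 363.1117, 'cx': 254.7396, 'cy': 188.0328, 'cam_to_world': [[-0.8212, -0.3098, 0.4792, 0.1479], [-0.5706, 0.4475, -0.6886, 0.5097], [-0.0011, -0.8389, -0.5442, 0.5101], [0.0, 0.0, 0.0, 1.0]]}
side {'fx': 463.9212, 'fy': 463.9212, 'cx': 260.1167, 'cy': 189.9942, 'cam_to_world': [[-0.65, -0.6061, 0.4584, -0.0494], [-0.7598, 0.5052, -0.4093, 0.4506], [0.0165, -0.6143, -0.7889, 1.0878], [0.0, 0.0, 0.0, 1.0]]}
wrist {'fx': 294.2764, 'fy': 294.2764, 'cx': 256.7201, 'cy': 192.7381, 'cam_to_world': [[0.2726, 0.9268, 0.2584, 0.0742], [0.9621, -0.2618, -0.0759, 0.5489], [-0.0028, 0.2693, -0.9631, 0.3847], [0.0, 0.0, 0.0, 1.0]]}
```

View pics/scene0.png

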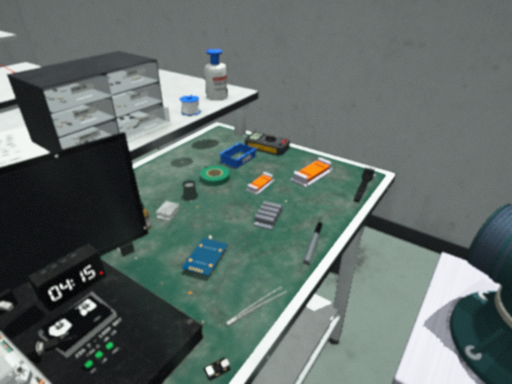

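View pics/side0.png

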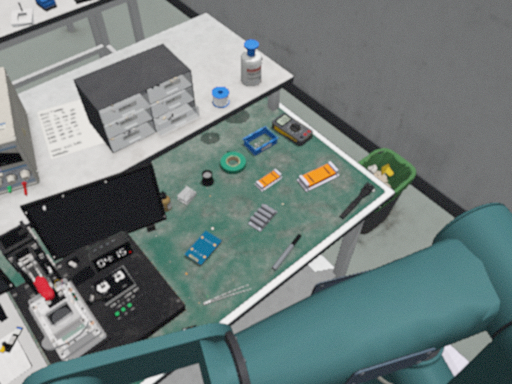

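View pics/wrist0.png

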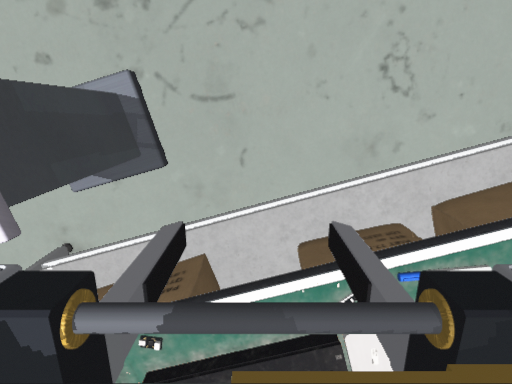

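The larger orange-decked nest is at scene (312,172) and its smaller lookalike is at (260,182). The board is at (205,257). The slotted grey candidates are at (268,214) and (168,210). I'll enlarge these to tell them apart.

```bash
python3 - <<'E'
import cv2
a=cv2.imread("pics/scene0.png");b=cv2.imread("pics/side0.png")
cv2.imwrite("pics/c1.png",cv2.resize(a[130:290,140:390],None,fx=3.2,fy=3.2,interpolation=cv2.INTER_CUBIC))
cv2.imwrite("pics/c2.png",cv2.resize(b[110:280,160:400],None,fx=3.2,fy=3.2,interpolation=cv2.INTER_CUBIC))
E
```

```text
(no output)
```

View pics/c1.png

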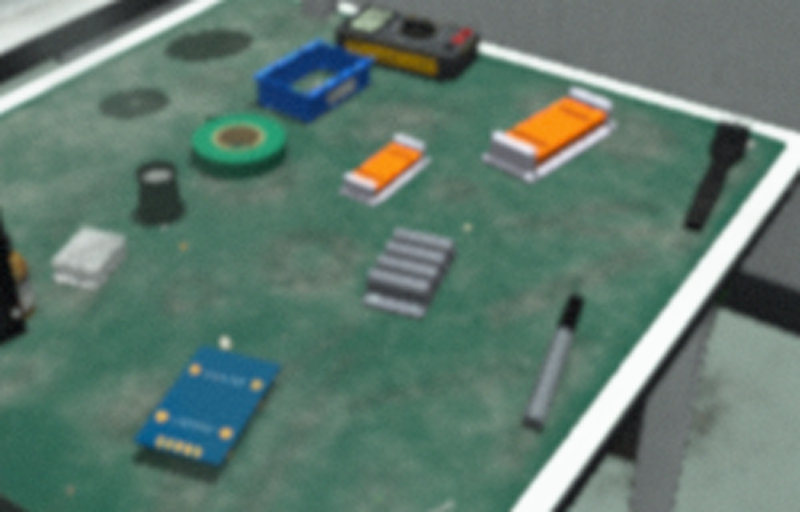

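View pics/c2.png

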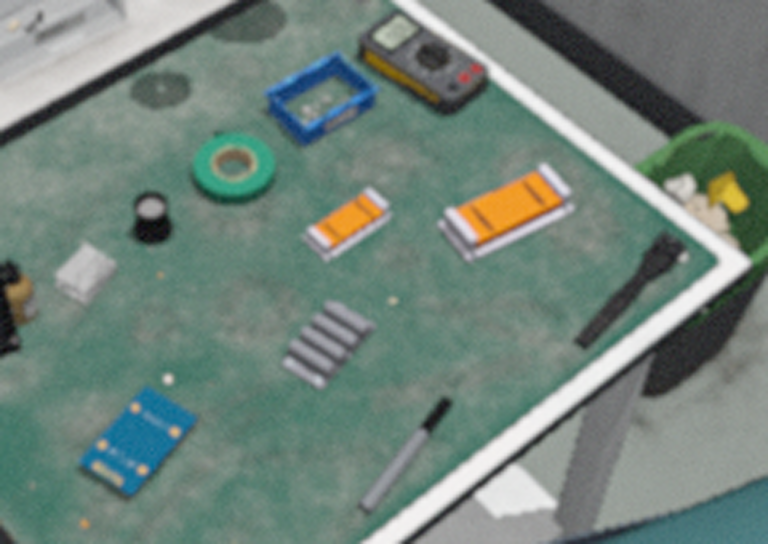

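Crop c1 shows the board (blue, at scene (205,257)), the rack (three slots between grey ribs, at (268,214)) and the heat sink (small silver block at (168,210)). There are two orange decks, at (260,182) and at (312,172). The one at (312,172) is clearly larger, so it's the nest. Next I'll measure them.

```bash
cat > h.py <<'E'
import cv2,numpy as np
from bench import robot,snapshot,camera_info
def ray(ci,uv,z):
    uv=np.atleast_2d(uv).astype(float);T=ci["cam_to_world"];T=np.array(T)
    d=np.c_[(uv[:,0]-ci["cx"])/ci["fx"],(uv[:,1]-ci["cy"])/ci["fy"],np.ones(len(uv))]@T[:3,:3].T
    s=(z-T[2,3])/d[:,2];return T[:3,3]+s[:,None]*d
def proj(ci,P):
    T=np.array(ci["cam_to_world"]);q=(np.atleast_2d(P)-T[:3,3])@T[:3,:3]
    return np.c_[q[:,0]/q[:,2]*ci["fx"]+ci["cx"],q[:,1]/q[:,2]*ci["fy"]+ci["cy"]]
def rect(ci,mask,z):
    cs,_=cv2.findContours(mask,cv2.RETR_EXTERNAL,cv2.CHAIN_APPROX_NONE)
    c=max(cs,key=cv2.contourArea)
    P=ray(ci,c[:,0,:],z)[:,:2]*1000
    r=cv2.minAreaRect(P.astype(np.float32));(w,h)=r[1];a=r[2]
    if w<h:a+=90;w,h=h,w
    return np.round(r[0],1),round(w,1),round(h,1),round((a+90)%180-90,1)
E
python3 - <<'E'
from h import *
for n,boxes in(("scene",dict(board=(175,225,235,285),rack=(245,195,292,236),nest=(285,150,340,192))),("side",dict(board=(180,225,225,270),rack=(245,200,280,236),nest=(290,155,345,192)))):
    im=cv2.imread(f"pics/{n}0.png");hsv=cv2.cvtColor(im,cv2.COLOR_BGR2HSV);ci=camera_info(n)
    for k,(a,b,c,d) in boxes.items():
        m=np.zeros(im.shape[:2],np.uint8)
        lo,hi,z={'board':((95,120,60),(115,255,255),.018),'rack':((0,0,70),(180,60,255),.022),'nest':((5,150,120),(22,255,255),.020)}[k]
        if k=='rack':
            lo=(100,15,60);hi=(150,80,255)
        m[b:d,a:c]=cv2.inRange(hsv,lo,hi)[b:d,a:c]
        if k=='rack':m=cv2.morphologyEx(m,cv2.MORPH_CLOSE,np.ones((5,5)))
        print(n,k,*rect(ci,m,z), (m>0).sum())
E
```

```text
scene board [523.3 138.3] 92.6 58.3 -74.9 834
scene rack [493.1 -35. ] 87.0 43.7 -74.8 438
scene nest [ 503.7 -273.5] 102.1 49.2 80.8 295
side board [523.4 137. ] 91.2 56.6 -74.3 514
side rack [496. -44.] 80.6 47.4 -76.5 371
side nest [ 504.2 -277.9] 93.6 44.0 81.4 339
```

```bash
python3 - <<'E'
from h import *
s=camera_info("scene");d=camera_info("side")
for z in(0,.05,.1,.2):
  print(z,"scene: blackunit corner",ray(s,(202,325),z)[0].round(2),"monitor lowR",ray(s,(147,232),z)[0].round(2),"monitor topR",ray(s,(127,135),z)[0].round(2))
  print("  side: unit corner",ray(d,(185,303),z)[0].round(2),"mon lowR",ray(d,(167,213),z)[0].round(2),"mon topR",ray(d,(155,165),z)[0].round(2),"mon topL",ray(d,(22,207),z)[0].round(2), "unit top",ray(d,(110,232),z)[0].round(2),"unit front",ray(d,(125,345),z)[0].round(2))
E
```

```text
0 scene: blackunit corner [0.43 0.25 0.  ] monitor lowR [0.69 0.14 0.  ] monitor topR [ 1.13 -0.16  0.  ]
  side: unit corner [0.43 0.26 0.  ] mon lowR [0.69 0.14 0.  ] mon topR [0.86 0.07 0.  ] mon topL [0.97 0.45 0.  ] unit top [0.74 0.3  0.  ] unit front [0.44 0.43 0.  ]
0.05 scene: blackunit corner [0.41 0.28 0.05] monitor lowR [0.64 0.18 0.05] monitor topR [ 1.04 -0.09  0.05]
  side: unit corner [0.41 0.27 0.05] mon lowR [0.66 0.16 0.05] mon topR [0.82 0.09 0.05] mon topL [0.92 0.45 0.05] unit top [0.7  0.31 0.05] unit front [0.41 0.43 0.05]
0.1 scene: blackunit corner [0.38 0.3  0.1 ] monitor lowR [0.58 0.21 0.1 ] monitor topR [ 0.94 -0.03  0.1 ]
  side: unit corner [0.39 0.28 0.1 ] mon lowR [0.62 0.17 0.1 ] mon topR [0.78 0.11 0.1 ] mon topL [0.88 0.45 0.1 ] unit top [0.66 0.31 0.1 ] unit front [0.39 0.43 0.1 ]
0.2 scene: blackunit corner [0.32 0.35 0.2 ] monitor lowR [0.48 0.29 0.2 ] monitor topR [0.75 0.1  0.2 ]
  side: unit corner [0.34 0.3  0.2 ] mon lowR [0.55 0.2  0.2 ] mon topR [0.7  0.14 0.2 ] mon topL [0.78 0.45 0.2 ] unit top [0.59 0.33 0.2 ] unit front [0.35 0.43 0.2 ]
```

```bash
python3 -m creep '[{"slide":[0,-40,0],"roll":0,"grip":0},{"slide":[-276,-40,-466],"roll":59,"grip":0},{"slide":[-276,-40,-466],"roll":59,"grip":0},{"slide":[-276,-40,-466],"roll":59,"grip":0},{"slide":[-276,-40,-466],"roll":59,"grip":0},{"slide":[-276,-40,-466],"roll":59,"grip":0},{"slide":[-276,-40,-466],"roll":59,"grip":0},{"slide":[-276,-40,-466],"roll":59,"grip":0},{"slide":[-276,-40,-466],"roll":59,"grip":0},{"slide":[-276,-40,-466],"roll":59,"grip":0},{"slide":[-276,-40,-466],"roll":59,"grip":0},{"slide":[-276,-40,-466],"roll":59,"grip":0},{"slide":[-276,-40,-466],"roll":59,"grip":0},{"slide":[-276,-40,-466],"roll":59,"grip":0},{"slide":[-276,-40,-466],"roll":59,"grip":0},{"slide":[-276,-40,-466],"roll":59,"grip":0},{"slide":[-276,-40,-466],"roll":59,"grip":0}]'
python3 - <<'E'
from h import *
ci=camera_info("wrist");im=snapshot("wrist");cv2.imwrite("pics/w1.png",im[:,:,::-1])
np.save("w1.npy",np.array(ci["cam_to_world"]))
print(ci["cam_to_world"])
E
```

```text
time: 1.57
tool_pos: [0.5225, 0.1374, 0.245]
ee_rot: [-1.57, 0.001, 0.266]
wrist_force: [0.1, 0.2, -0.4]
width: 0.0941
[[ 0.96520434  0.25227616  0.06882822  0.50272273]
 [ 0.26149119 -0.92942315 -0.26037468  0.21138545]
 [-0.00171579  0.26931275 -0.96305125  0.42534394]
 [ 0.          0.          0.          1.        ]]
```

View pics/w1.png

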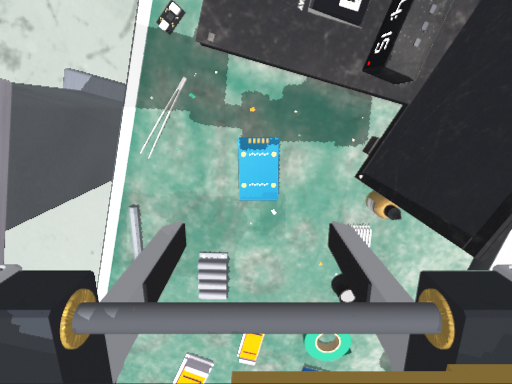

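Wrist view w1 shows the board square to the image at (259,170) and the rack at (213,276), with its slots running left–right. The nest is at the bottom edge at (195,370), the bottle at (383,208) beside the monitor, and the heat sink at (362,235).

```bash
python3 - <<'E'
from h import *
ci=dict(camera_info("wrist"));ci["cam_to_world"]=np.load("w1.npy")
im=cv2.imread("pics/w1.png");hsv=cv2.cvtColor(im,cv2.COLOR_BGR2HSV)
m=np.zeros(im.shape[:2],np.uint8);m[130:210,225:290]=cv2.inRange(hsv,(95,110,60),(118,255,255))[130:210,225:290]
print("board",rect(ci,m,.018))
m=np.zeros(im.shape[:2],np.uint8);m[245:305,190:235]=cv2.inRange(hsv,(100,10,40),(150,90,255))[245:305,190:235]
m=cv2.morphologyEx(m,cv2.MORPH_CLOSE,np.ones((7,7)))
print("rack",rect(ci,m,.022))
c=np.hstack([cv2.resize(im[125:215,215:305],(390,390),interpolation=cv2.INTER_CUBIC),cv2.resize(im[240:310,180:250],(390,390),interpolation=cv2.INTER_CUBIC)])
cv2.imwrite("pics/c3.png",c)
E
```

```text
board (array([525. , 134.7]), 90.3, 56.3, -74.4)
rack (array([499. , -49.9]), 91.1, 70.1, -74.8)
```

View pics/c3.png

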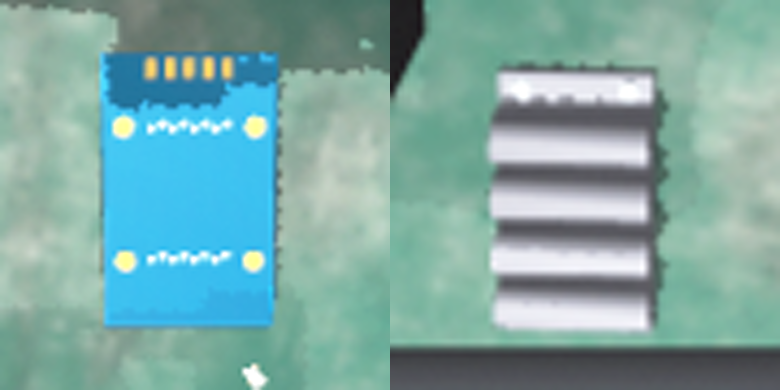

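```bash
python3 -m creep '[{"slide":[1,30,34],"roll":0,"grip":0},{"slide":[1,70,34],"roll":0,"grip":0},{"slide":[1,110,34],"roll":0,"grip":0},{"slide":[1,150,34],"roll":0,"grip":0},{"slide":[1,185,34],"roll":0,"grip":0},{"slide":[1,215,34],"roll":0,"grip":0},{"slide":[1,230,34],"roll":0,"grip":0},{"slide":[1,240,34],"roll":0,"grip":0},{"slide":[1,240,34],"roll":0,"grip":0}]'
python3 - <<'E'
from h import *
for n in("wrist","scene"):
    im=snapshot(n);cv2.imwrite(f"pics/{n}2.png",im[:,:,::-1])
a=cv2.imread("pics/scene2.png");cv2.imwrite("pics/scene2c.png",cv2.resize(a[180:300,130:290],None,fx=5,fy=5,interpolation=2))
E
```

```text
time: 2.37
tool_pos: [0.5124, 0.1713, 0.0034]
ee_rot: [-1.57, 0.004, 0.269]
wrist_force: [0.4, 0.3, 0.2]
width: 0.0941
```

View pics/wrist2.png

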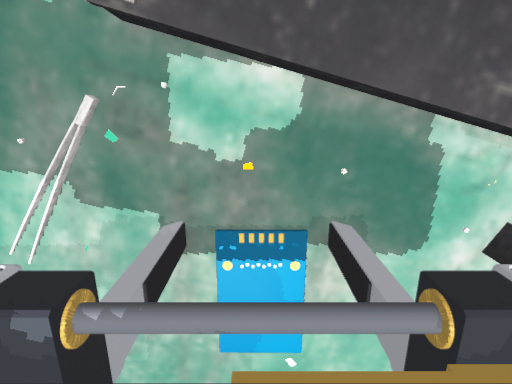

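View pics/scene2c.png

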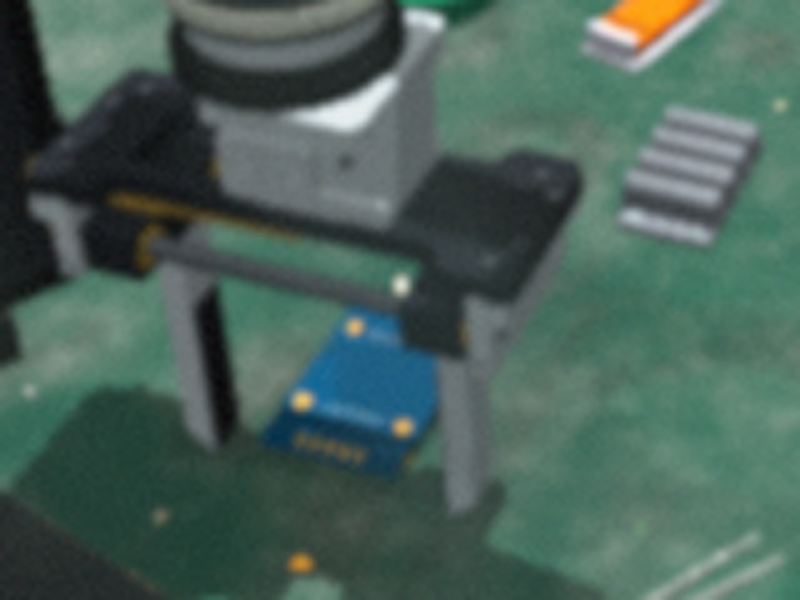

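Pictures wrist2 and scene2c show the fingers straddling the +y end of the board, with the board's end at wrist rows 230–250. The board is about 2.5 mm right of the jaw centre. I'll shift by that much, close, and lift a little.

```bash
python3 -m creep '[{"slide":[2.5,0,0],"roll":0,"grip":0},{"slide":[2.5,0,0],"roll":0,"grip":0.3},{"slide":[2.5,0,0],"roll":0,"grip":0.6},{"slide":[2.5,0,0],"roll":0,"grip":0.6},{"slide":[2.5,0,0],"roll":0,"grip":0.6},{"slide":[2.5,0,0],"roll":0,"grip":0.6},{"slide":[2.5,0,0],"roll":0,"grip":0.6},{"slide":[2.5,0,0],"roll":0,"grip":0.6}]'
python3 -m creep '[{"slide":[0,-5,0],"roll":0,"grip":0.6},{"slide":[0,-15,0],"roll":0,"grip":0.6},{"slide":[0,-30,0],"roll":0,"grip":0.6},{"slide":[0,-40,0],"roll":0,"grip":0.6},{"slide":[0,-40,0],"roll":0,"grip":0.6}]'
python3 - <<'E'
from h import *
for n in("wrist","scene"):
    im=snapshot(n);cv2.imwrite(f"pics/{n}3.png",im[:,:,::-1])
a=cv2.imread("pics/scene3.png");cv2.imwrite("pics/scene3c.png",cv2.resize(a[180:300,130:290],None,fx=5,fy=5,interpolation=2))
E
```

```text
time: 3.13
tool_pos: [0.5171, 0.171, 0.0055]
ee_rot: [-1.571, 0.0, 0.266]
wrist_force: [-0.6, 0.1, 0.8]
width: 0.0549
time: 3.55
tool_pos: [0.5197, 0.1716, 0.0491]
ee_rot: [-1.571, -0.007, 0.266]
wrist_force: [0.0, 0.0, 0.2]
width: 0.0549
```

View pics/wrist3.png

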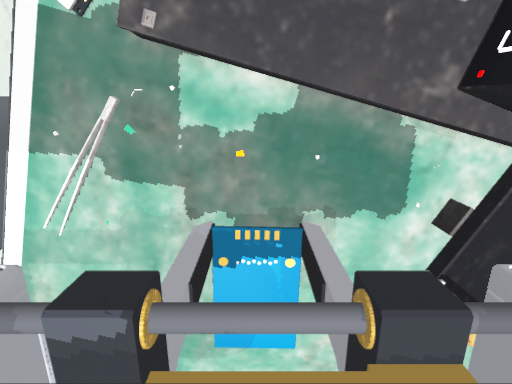

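View pics/scene3c.png

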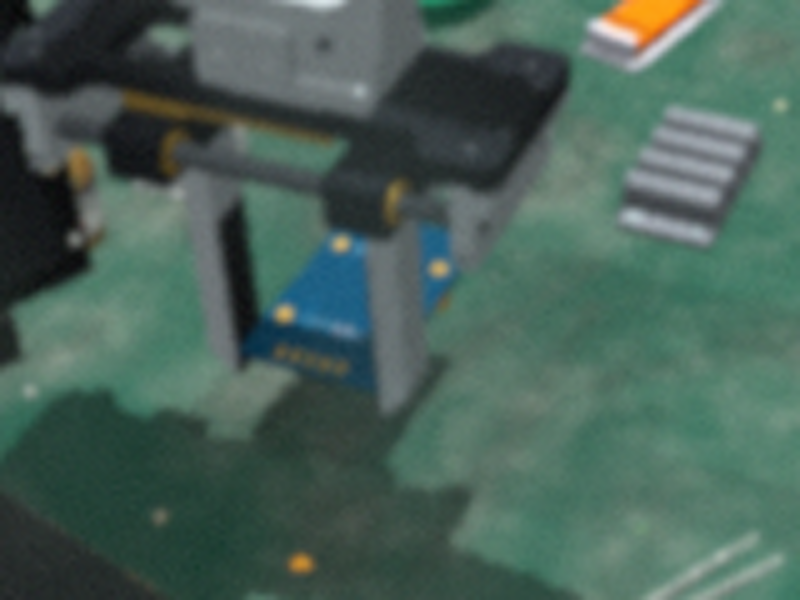

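The board came up level and the pads hold it firmly, so gravity alone won't pivot it. I'll set it back on the bench, ease the closure to just touching, and lift that end slowly. The other end will rest on the bench, so the board can pivot in the pads with no risk of a drop.

```bash
python3 -m creep '[{"slide":[0,15,0],"roll":0,"grip":0.6},{"slide":[0,28,0],"roll":0,"grip":0.6},{"slide":[0,36,0],"roll":0,"grip":0.6},{"slide":[0,40,0],"roll":0,"grip":0.6},{"slide":[0,40,0],"roll":0,"grip":0.6}]'
python3 -m creep '[{"slide":[0,0,0],"roll":0,"grip":0.45},{"slide":[0,0,0],"roll":0,"grip":0.42},{"slide":[0,0,0],"roll":0,"grip":0.42}]'
python3 -m creep '[{"slide":[0,0,0],"roll":0,"grip":0.415},{"slide":[0,0,0],"roll":0,"grip":0.415}]'
python3 -m creep '[{"slide":[0,0,0],"roll":0,"grip":0.41},{"slide":[0,0,0],"roll":0,"grip":0.41}]'
python3 -m creep '[{"slide":[0,0,0],"roll":0,"grip":0.40},{"slide":[0,0,0],"roll":0,"grip":0.40}]'
```

```text
time: 4.07
tool_pos: [0.516, 0.171, 0.0053]
ee_rot: [-1.57, 0.003, 0.266]
wrist_force: [-1.0, -0.2, 2.6]
width: 0.0552
time: 4.32
tool_pos: [0.5172, 0.171, 0.0055]
ee_rot: [-1.571, 0.0, 0.266]
wrist_force: [-1.1, -0.3, 2.2]
width: 0.0551
time: 4.48
tool_pos: [0.5172, 0.171, 0.0055]
ee_rot: [-1.571, 0.0, 0.266]
wrist_force: [-1.0, 0.1, 1.7]
width: 0.0555
time: 4.65
tool_pos: [0.5172, 0.171, 0.0055]
ee_rot: [-1.571, 0.0, 0.266]
wrist_force: [-1.6, -0.4, 0.9]
width: 0.0559
time: 4.82
tool_pos: [0.5174, 0.1711, 0.0054]
ee_rot: [-1.571, -0.0, 0.266]
wrist_force: [-1.3, -0.8, -0.0]
width: 0.0565
```

```bash
python3 -m creep '[{"slide":[0,0,0],"roll":0,"grip":0.41},{"slide":[0,0,0],"roll":0,"grip":0.41},{"slide":[0,-4,0],"roll":0,"grip":0.41},{"slide":[0,-8,-0.5],"roll":0,"grip":0.41},{"slide":[0,-12,-1],"roll":0,"grip":0.41},{"slide":[0,-15,-1.5],"roll":0,"grip":0.41},{"slide":[0,-15,-1.5],"roll":0,"grip":0.41}]'
python3 - <<'E'
from h import *
for n in("wrist","scene"):
    im=snapshot(n);cv2.imwrite(f"pics/{n}4.png",im[:,:,::-1])
a=cv2.imread("pics/scene4.png");b=cv2.imread("pics/wrist4.png")
cv2.imwrite("pics/c4.png",np.hstack([cv2.resize(a[200:290,160:250],(400,400),interpolation=2),cv2.resize(b[190:370,170:350],(400,400),interpolation=2)]))
E
```

```text
time: 5.4
tool_pos: [0.5186, 0.1696, 0.0217]
ee_rot: [-1.571, -0.002, 0.266]
wrist_force: [0.1, -1.0, -0.1]
width: 0.0559
```

View pics/c4.png

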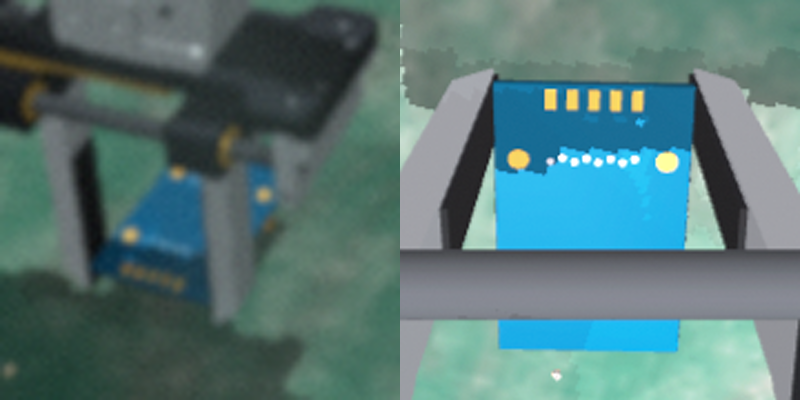

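The board still lifted nearly level: its edges measure 198 and 180 px, where level gives about 1.09. I'll lower it again and use a lighter closure.

```bash
python3 -m creep '[{"slide":[0,5,0.5],"roll":0,"grip":0.41},{"slide":[0,10,1],"roll":0,"grip":0.41},{"slide":[0,15,1.5],"roll":0,"grip":0.41},{"slide":[0,15,1.5],"roll":0,"grip":0.406},{"slide":[0,15,1.5],"roll":0,"grip":0.405},{"slide":[0,15,1.5],"roll":0,"grip":0.405}]'
python3 -m creep '[{"slide":[0,-4,0],"roll":0,"grip":0.405},{"slide":[0,-8,-0.5],"roll":0,"grip":0.405},{"slide":[0,-12,-1],"roll":0,"grip":0.405},{"slide":[0,-15,-1.5],"roll":0,"grip":0.405},{"slide":[0,-15,-1.5],"roll":0,"grip":0.405}]'
python3 - <<'E'
from h import *
for n in("wrist","scene"):
    im=snapshot(n);cv2.imwrite(f"pics/{n}5.png",im[:,:,::-1])
a=cv2.imread("pics/scene5.png");b=cv2.imread("pics/wrist5.png")
cv2.imwrite("pics/c5.png",np.hstack([cv2.resize(a[200:290,160:250],(400,400),interpolation=2),cv2.resize(b[190:370,170:350],(400,400),interpolation=2)]))
E
```

```text
time: 6.0
tool_pos: [0.517, 0.1709, 0.0051]
ee_rot: [-1.571, 0.001, 0.266]
wrist_force: [0.3, -1.4, 0.4]
width: 0.0563
time: 6.42
tool_pos: [0.5185, 0.1697, 0.0218]
ee_rot: [-1.571, -0.002, 0.266]
wrist_force: [0.8, 1.0, -0.0]
width: 0.0558
```

View pics/c5.png

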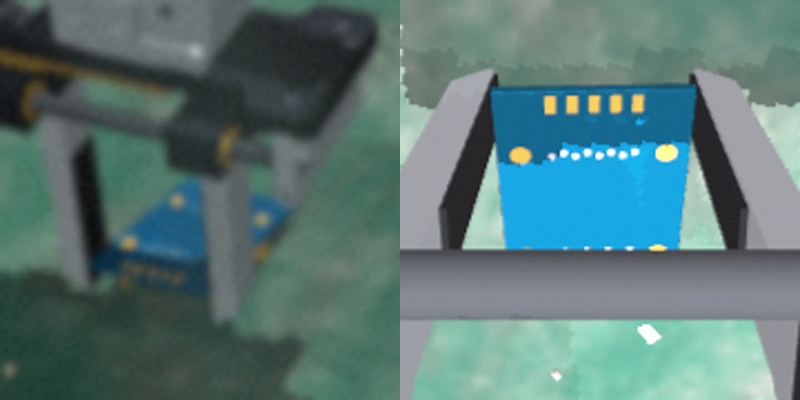

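A closure of 0.405 lets the board pivot under gravity: its far end has dropped behind the rod. I'll keep lifting along the arc with that end resting on the bench.

```bash
python3 -m creep '[{"slide":[0,-5,-3],"roll":0,"grip":0.405},{"slide":[0,-9,-6],"roll":0,"grip":0.405},{"slide":[0,-14,-11],"roll":0,"grip":0.405},{"slide":[0,-19,-16],"roll":0,"grip":0.405},{"slide":[0,-24,-20],"roll":0,"grip":0.405},{"slide":[0,-28,-25],"roll":0,"grip":0.405},{"slide":[0,-32,-29],"roll":0,"grip":0.405},{"slide":[0,-36,-35],"roll":0,"grip":0.405},{"slide":[0,-40,-41],"roll":0,"grip":0.405},{"slide":[0,-40,-41],"roll":0,"grip":0.405}]'
python3 - <<'E'
from h import *
for n in("wrist","scene"):
    im=snapshot(n);cv2.imwrite(f"pics/{n}6.png",im[:,:,::-1])
a=cv2.imread("pics/scene6.png");b=cv2.imread("pics/wrist6.png")
cv2.imwrite("pics/c6.png",np.hstack([cv2.resize(a[180:290,160:270],(400,400),interpolation=2),cv2.resize(b[190:370,170:350],(400,400),interpolation=2)]))
E
```

```text
time: 7.35
tool_pos: [0.5295, 0.1289, 0.0616]
ee_rot: [-1.572, -0.002, 0.265]
wrist_force: [0.1, 0.0, -1.0]
width: 0.0562
```

View pics/c6.png

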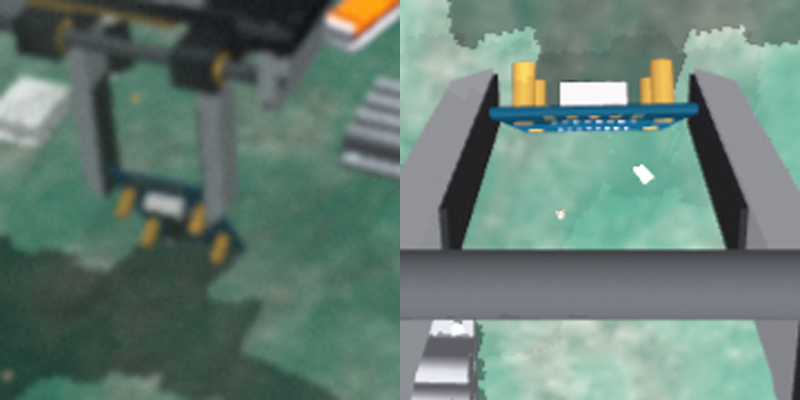

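Picture c6 shows the board hanging steeply (about 60°) in the pads, with the spacers facing +y and the solder side slightly visible. I'll swing it nearly upright against the bench, then grip firmly.

```bash
python3 -m creep '[{"slide":[0,-3,-6],"roll":0,"grip":0.405},{"slide":[0,-5,-12],"roll":0,"grip":0.405},{"slide":[0,-7,-18],"roll":0,"grip":0.405},{"slide":[0,-8,-24],"roll":0,"grip":0.405},{"slide":[0,-9,-30],"roll":0,"grip":0.405},{"slide":[0,-9,-35],"roll":0,"grip":0.405},{"slide":[0,-9,-35],"roll":0,"grip":0.5},{"slide":[0,-9,-35],"roll":0,"grip":0.6},{"slide":[0,-9,-35],"roll":0,"grip":0.6}]'
python3 - <<'E'
from h import *
for n in("wrist","scene","side"):
    im=snapshot(n);cv2.imwrite(f"pics/{n}7.png",im[:,:,::-1])
a=cv2.imread("pics/scene7.png");b=cv2.imread("pics/wrist7.png")
cv2.imwrite("pics/c7.png",np.hstack([cv2.resize(a[180:290,160:270],(400,400),interpolation=2),cv2.resize(b[190:370,170:350],(400,400),interpolation=2)]))
E
```

```text
time: 8.2
tool_pos: [0.5375, 0.0963, 0.0693]
ee_rot: [-1.57, 0.0, 0.266]
wrist_force: [0.5, 0.3, -1.1]
width: 0.0552
```

View pics/c7.png

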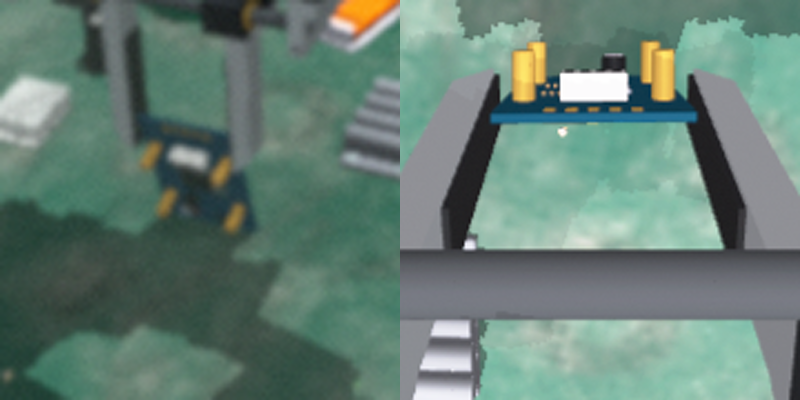

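View pics/wrist7.png

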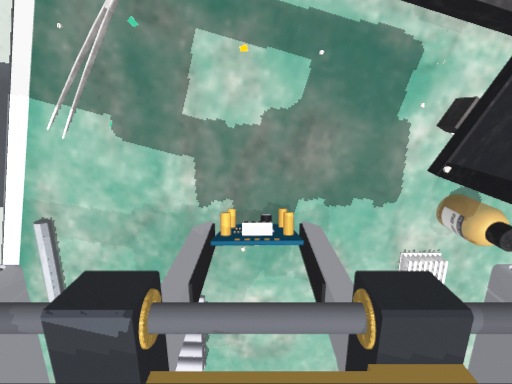

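```bash
python3 - <<'E'
from h import *
psi=.266;x=np.array([np.cos(psi),np.sin(psi),0]);u=np.array([-np.sin(psi),np.cos(psi),0]);G=np.array([.5375,.0963,.0803])
for n in("scene","side"):
    ci=camera_info(n);print(n)
    for th in(60,70,80,90):
        t=np.radians(th);b=G+.081*(np.cos(t)*u-np.sin(t)*np.array([0,0,1]));a=G-.009*(np.cos(t)*u-np.sin(t)*np.array([0,0,1]))
        print(th,proj(ci,[b-.028*x,b+.028*x,a-.028*x,a+.028*x]).round(1).tolist())
a=cv2.imread("pics/scene7.png");b=cv2.imread("pics/side7.png")
cv2.imwrite("pics/c7b.png",np.hstack([cv2.resize(a[205:250,190:235],(400,400),interpolation=2),cv2.resize(b[180:280,180:280],(400,400),interpolation=2)]))
E
```

```text
scene
60 [[218.3, 260.1], [192.4, 253.4], [225.7, 214.7], [199.5, 208.9]]
70 [[221.1, 258.0], [195.7, 251.4], [225.4, 214.8], [199.1, 209.1]]
80 [[224.0, 254.8], [198.9, 248.4], [225.1, 215.1], [198.7, 209.3]]
90 [[226.8, 250.7], [202.1, 244.5], [224.8, 215.5], [198.4, 209.7]]
side
60 [[211.3, 252.4], [194.9, 242.1], [220.1, 224.6], [203.0, 214.4]]
70 [[214.4, 250.2], [198.1, 240.0], [219.7, 224.8], [202.7, 214.6]]
80 [[217.6, 247.3], [201.4, 237.2], [219.4, 225.1], [202.3, 214.9]]
90 [[220.8, 243.8], [204.6, 233.9], [219.0, 225.5], [201.9, 215.3]]
```

View pics/c7b.png

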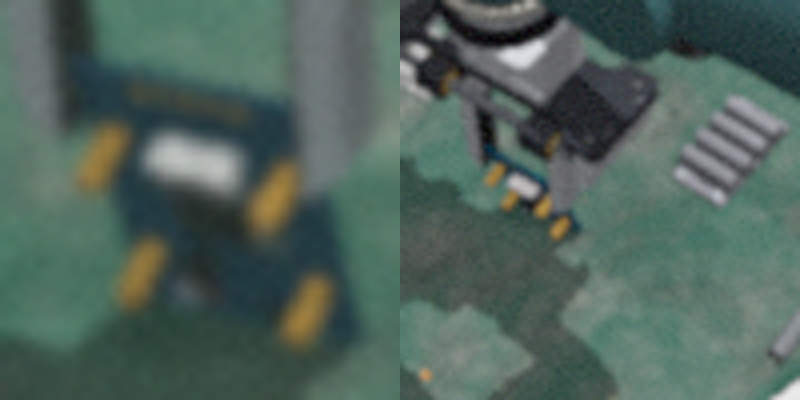

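```bash
cat >> h.py <<'E'
def tri(obs):
    A=np.zeros((3,3));b=np.zeros(3)
    for n,uv in obs:
        ci=camera_info(n);T=np.array(ci["cam_to_world"]);d=T[:3,:3]@np.array([(uv[0]-ci["cx"])/ci["fx"],(uv[1]-ci["cy"])/ci["fy"],1]);d/=np.linalg.norm(d)
        M=np.eye(3)-np.outer(d,d);A+=M;b+=M@T[:3,3]
    p=np.linalg.solve(A,b);return p, [ (proj(camera_info(n),p)[0]-uv).round(1).tolist() for n,uv in obs]
E
python3 - <<'E'
from h import *
print(tri([("scene",(229.9,242.7)),("side",(224.5,237.5))]))
print(tri([("scene",(198.4,212.3)),("side",(202,218))]))
a=cv2.imread("pics/side7.png");cv2.imwrite("pics/c7c.png",cv2.resize(a[205:250,190:235],(540,540),interpolation=2))
E
```

```text
(array([0.51704033, 0.07041996, 0.00423554]), [[-0.1, -0.1], [0.1, 0.1]])
(array([0.55909228, 0.10845326, 0.08796511]), [[0.4, 0.1], [-0.3, -0.1]])
```

View pics/c7c.png

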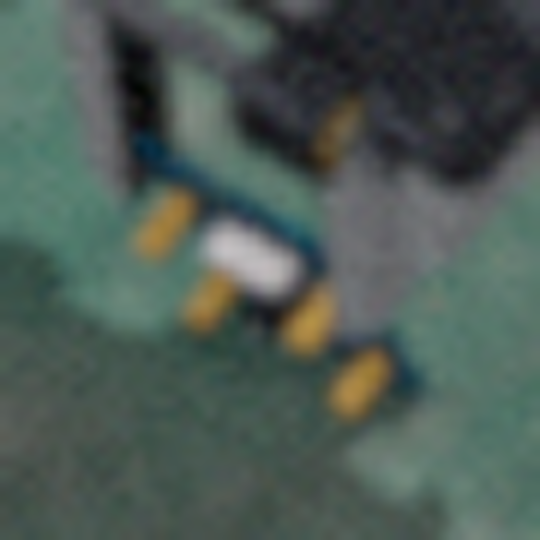

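```bash
python3 - <<'E'
from h import *
psi=.266;x=np.array([np.cos(psi),np.sin(psi),0]);u=np.array([-np.sin(psi),np.cos(psi),0]);z=np.array([0,0,1]);G=np.array([.5375,.0963,.0803])
ci=camera_info("wrist")
for th in(70,80,90,100,107,115):
    t=np.radians(th);e=(np.cos(t)*u-np.sin(t)*z);nrm=np.sin(t)*u+np.cos(t)*z
    nrm=np.sin(t)*u+np.cos(t)*z if False else (np.sin(t)*u-(-np.cos(t))*z)
    nrm=np.cross(e,x);nrm*=np.sign(nrm@u)
    f=lambda X,Y,Z:G+e*(.036-X)+x*Y+nrm*Z
    # X board coord: A end +45
    pts=[f(.045,-.028,0),f(-.045,-.028,0),f(.022,-.021,.0015),f(.022,-.021,.0165),f(-.022,-.021,.0165)]
    print(th,proj(ci,pts).round(0).tolist())
E
python3 - <<'E'
import cv2
b=cv2.imread("pics/wrist7.png");cv2.imwrite("pics/c7d.png",cv2.resize(b[195:260,200:315],None,fx=6,fy=6,interpolation=2))
E
```

```text
70 [[210.0, 249.0], [224.0, 170.0], [225.0, 221.0], [223.0, 203.0], [229.0, 168.0]]
80 [[210.0, 247.0], [225.0, 185.0], [225.0, 224.0], [224.0, 204.0], [230.0, 178.0]]
90 [[210.0, 244.0], [225.0, 200.0], [225.0, 227.0], [225.0, 206.0], [230.0, 189.0]]
100 [[209.0, 242.0], [226.0, 215.0], [225.0, 231.0], [225.0, 208.0], [231.0, 200.0]]
107 [[209.0, 240.0], [226.0, 226.0], [225.0, 233.0], [225.0, 211.0], [231.0, 209.0]]
115 [[210.0, 238.0], [225.0, 239.0], [225.0, 236.0], [226.0, 214.0], [231.0, 219.0]]
```

View pics/c7d.png

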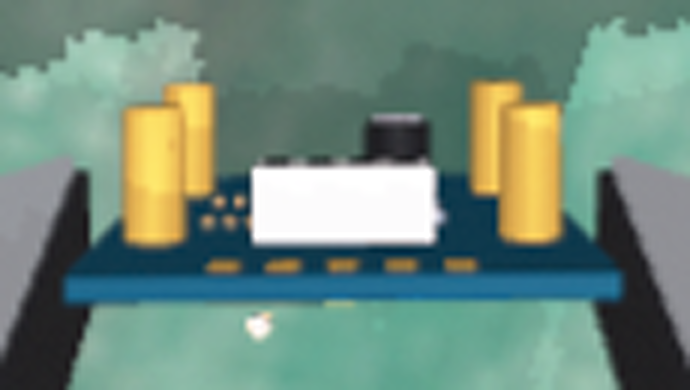

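The near spacer's base and tip (rows 234 and 212) and the far spacer's tip (row 209) match the projected model. The board is at about 73° of its turn: upright, gripped firmly, bottom end towards −y, components facing +y. I'll carry it past vertical by pushing the bottom edge against the rack's +y outer face. For that I need the rack and nest measured.

```bash
python3 - <<'E'
from h import *
ci=dict(camera_info("wrist"));ci["cam_to_world"]=np.load("w1.npy")
psi=.262;x=np.array([np.cos(psi),np.sin(psi)]);u=np.array([-np.sin(psi),np.cos(psi)])
def show(n,uv,z):
    p=ray(ci,uv,z)[0]*1000;print(n,p.round(1),"x,u:",(p[:2]@x).round(1),(p[:2]@u).round(1))
s=70/390
for n,v,z in(("flange top",65,.004),("flange/rib",107,.004),("rib1 start",122,.02),("rib1 end",165,.022),("slot1",173,.02),("slot2",230,.02),("slot3",285,.02),("rib4 end",330,.02)):
    show(n,(180+(572-390)*s,240+v*s),z)
show("left",(180+100*s,240+200*s),.022);show("right",(180+259*s,240+200*s),.022)
E
```

```text
flange top [491.1 -13.8   4. ] x,u: 470.7 -140.5
flange/rib [494.  -26.6   4. ] x,u: 470.2 -153.6
rib1 start [495.3 -22.   20. ] x,u: 472.7 -149.6
rib1 end [498.3 -33.7  22. ] x,u: 472.6 -161.6
slot1 [498.8 -37.4  20. ] x,u: 472.1 -165.3
slot2 [502.8 -54.9  20. ] x,u: 471.5 -183.2
slot3 [506.8 -72.1  20. ] x,u: 470.8 -200.9
rib4 end [510.  -86.5  20. ] x,u: 470.2 -215.6
left [478.8 -50.3  22. ] x,u: 449.4 -172.6
right [521.4 -38.7  22. ] x,u: 493.5 -172.4
```

```bash
python3 -m creep '[{"slide":[0,-10,0],"roll":0,"grip":0.6},{"slide":[-20,-14,-15],"roll":0,"grip":0.6},{"slide":[-45,-14,-40],"roll":0,"grip":0.6},{"slide":[-65,-12,-60],"roll":0,"grip":0.6},{"slide":[-72,-8,-70],"roll":0,"grip":0.6},{"slide":[-72,-8,-72],"roll":0,"grip":0.6},{"slide":[-72,-8,-72],"roll":0,"grip":0.6}]'
python3 - <<'E'
from h import *
for n in("wrist","scene","side"):
    im=snapshot(n);cv2.imwrite(f"pics/{n}8.png",im[:,:,::-1])
a=cv2.imread("pics/scene8.png");b=cv2.imread("pics/wrist8.png");c=cv2.imread("pics/side8.png")
cv2.imwrite("pics/c8.png",np.hstack([cv2.resize(a[160:250,210:300],(390,390),interpolation=2),cv2.resize(c[160:250,210:300],(390,390),interpolation=2)]))
E
```

```text
time: 8.93
tool_pos: [0.4876, 0.0078, 0.0778]
ee_rot: [-1.57, -0.001, 0.265]
wrist_force: [-0.8, -0.3, -0.5]
width: 0.0553
```

View pics/c8.png

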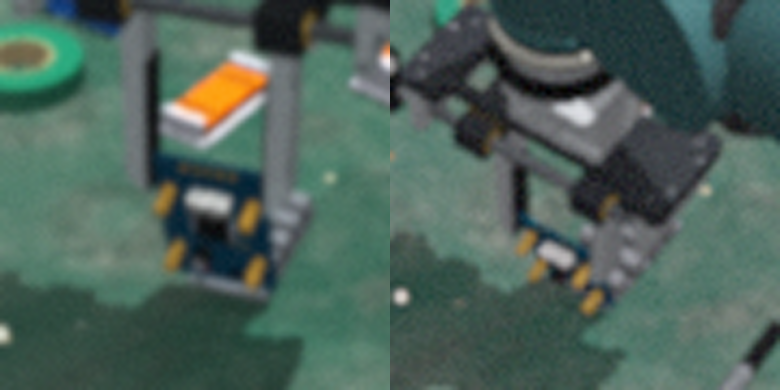

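View pics/wrist8.png

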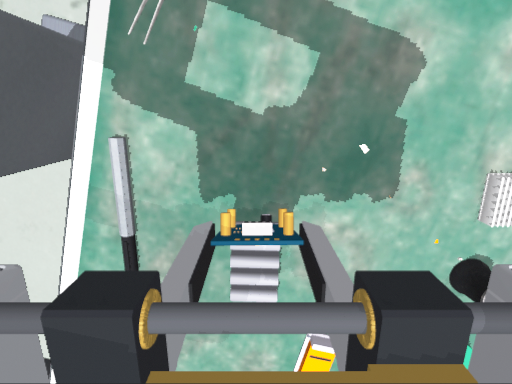

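Pictures c8 and wrist8 show the board's lower end just in front of the rack's +y face, centred on it, with the solder side facing the rack. I'll push −y at a light closure so the rack swings the bottom edge past vertical.

```bash
python3 -m creep '[{"slide":[0,0,0],"roll":0,"grip":0.415},{"slide":[0,0,0],"roll":0,"grip":0.41},{"slide":[0,0,-6],"roll":0,"grip":0.41},{"slide":[0,-1,-12],"roll":0,"grip":0.41},{"slide":[0,-2,-18],"roll":0,"grip":0.41},{"slide":[0,-3,-24],"roll":0,"grip":0.41},{"slide":[0,-3,-30],"roll":0,"grip":0.41},{"slide":[0,-3,-36],"roll":0,"grip":0.41},{"slide":[0,-3,-42],"roll":0,"grip":0.41},{"slide":[0,-3,-48],"roll":0,"grip":0.41},{"slide":[0,-3,-54],"roll":0,"grip":0.41},{"slide":[0,-3,-60],"roll":0,"grip":0.41},{"slide":[0,-3,-60],"roll":0,"grip":0.41}]'
python3 - <<'E'
from h import *
for n in("wrist","scene"):
    im=snapshot(n);cv2.imwrite(f"pics/{n}9.png",im[:,:,::-1])
a=cv2.imread("pics/scene9.png");b=cv2.imread("pics/wrist9.png")
cv2.imwrite("pics/c9.png",np.hstack([cv2.resize(a[150:250,210:310],(400,400),interpolation=2),cv2.resize(b[150:290,187:327],(400,400),interpolation=2)]))
E
```

```text
time: 10.17
tool_pos: [0.5031, -0.0513, 0.0804]
ee_rot: [-1.571, 0.0, 0.265]
wrist_force: [-0.9, 0.4, -0.1]
width: 0.0558
```

View pics/c9.png

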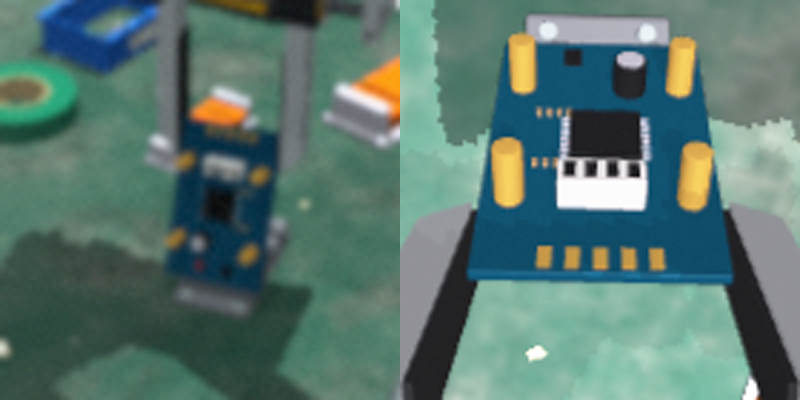

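Picture c9 shows the board past vertical, with the component side now facing up and towards +y. I'll regrip firmly, lift, and move beside the nest, turning to its yaw, for a clear wrist view.

```bash
python3 -m creep '[{"slide":[0,0,0],"roll":0,"grip":0.5},{"slide":[0,0,0],"roll":0,"grip":0.6},{"slide":[0,0,0],"roll":0,"grip":0.6},{"slide":[0,-30,2],"roll":0,"grip":0.6},{"slide":[0,-65,0],"roll":0,"grip":0.6},{"slide":[-30,-100,-40],"roll":7,"grip":0.6},{"slide":[-55,-115,-75],"roll":14,"grip":0.6},{"slide":[-80,-120,-110],"roll":20,"grip":0.6},{"slide":[-105,-120,-145],"roll":24,"grip":0.6},{"slide":[-125,-120,-175],"roll":24,"grip":0.6},{"slide":[-131,-120,-184],"roll":24,"grip":0.6},{"slide":[-131,-120,-184],"roll":24,"grip":0.6},{"slide":[-131,-120,-184],"roll":24,"grip":0.6}]'
python3 - <<'E'
from h import *
ci=camera_info("wrist");np.save("w10.npy",np.array(ci["cam_to_world"]))
im=snapshot("wrist");cv2.imwrite("pics/w10.png",im[:,:,::-1])
E
```

```text
time: 11.35
tool_pos: [0.4244, -0.2632, 0.2004]
ee_rot: [-1.57, -0.0, -0.156]
wrist_force: [-0.0, -0.0, -1.0]
width: 0.0551
```

View pics/w10.png

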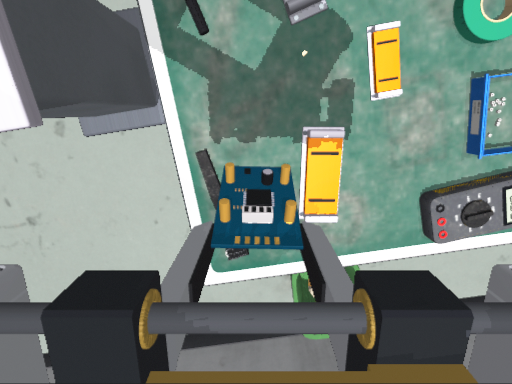

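Picture w10 shows the whole nest: orange deck from (310,138) to (340,213), with grey stops at rows 133 and 217. The brush lies at (212,180) and the multimeter at (480,205). The held board is tilted with its components up.

```bash
python3 - <<'E'
from h import *
ci=dict(camera_info("wrist"));ci["cam_to_world"]=np.load("w10.npy")
im=cv2.imread("pics/w10.png");hsv=cv2.cvtColor(im,cv2.COLOR_BGR2HSV)
m=np.zeros(im.shape[:2],np.uint8);m[120:230,295:355]=cv2.inRange(hsv,(5,150,100),(30,255,255))[120:230,295:355]
print("nest",rect(ci,m,.020))
cs,_=cv2.findContours(m,0,1);c=max(cs,key=cv2.contourArea);print(cv2.boxPoints(cv2.minAreaRect(c)).round(1).tolist())
psi=-.156;x=np.array([np.cos(psi),np.sin(psi),0]);u=np.array([-np.sin(psi),np.cos(psi),0]);z=np.array([0,0,1]);G=np.array([.4244,-.2632,.2004+.011])
for th in(40,50,60,65,70,75):   # angle above horizontal of A side; B toward +u
    t=np.radians(th);e=np.cos(t)*u-np.sin(t)*z;nrm=np.sin(t)*u+np.cos(t)*z
    f=lambda X,Y,Z:G+e*(.036-X)+x*Y+nrm*Z
    print(th,proj(ci,[f(.045,-.028,0),f(-.045,-.028,0),f(-.045,.028,0),f(.022,-.021,.0015),f(.022,-.021,.0165),f(-.022,-.021,.0165)]).round(0).tolist())
cv2.imwrite("pics/c10.png",cv2.resize(im[120:260,200:360],None,fx=4,fy=4,interpolation=2))
E
```

```text
nest (array([ 505.6, -279.2]), 97.3, 42.5, 80.7)
[[303.3999938964844, 212.89999389648438], [307.20001220703125, 136.3000030517578], [342.1000061035156, 138.10000610351562], [338.29998779296875, 214.6999969482422]]
40 [[210.0, 252.0], [218.0, 131.0], [294.0, 131.0], [223.0, 216.0], [220.0, 208.0], [223.0, 145.0]]
50 [[209.0, 252.0], [220.0, 143.0], [292.0, 143.0], [223.0, 217.0], [221.0, 205.0], [225.0, 151.0]]
60 [[209.0, 250.0], [221.0, 156.0], [290.0, 156.0], [223.0, 219.0], [221.0, 204.0], [227.0, 159.0]]
65 [[209.0, 250.0], [222.0, 163.0], [289.0, 163.0], [224.0, 220.0], [222.0, 203.0], [227.0, 163.0]]
70 [[209.0, 249.0], [223.0, 170.0], [289.0, 170.0], [224.0, 221.0], [222.0, 203.0], [228.0, 168.0]]
75 [[209.0, 248.0], [223.0, 178.0], [288.0, 178.0], [224.0, 223.0], [223.0, 204.0], [228.0, 173.0]]
```

View pics/c10.png

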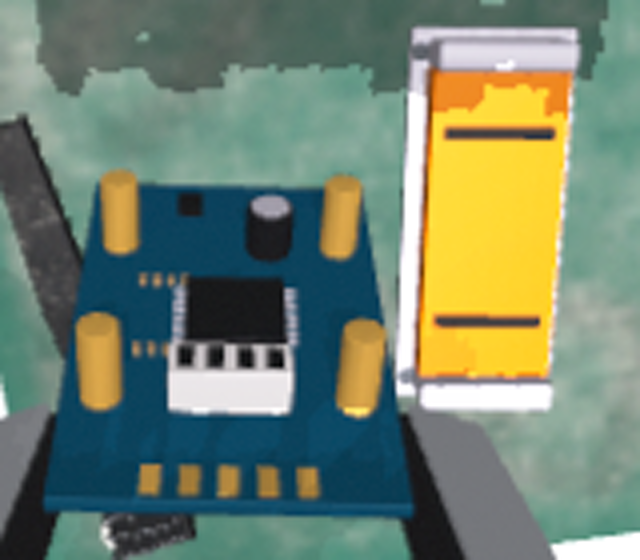

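```bash
python3 -m creep '[{"slide":[30,0,4],"roll":0,"grip":0.6},{"slide":[60,0,9],"roll":0,"grip":0.6},{"slide":[82,10,9],"roll":0.3,"grip":0.6},{"slide":[82,40,9],"roll":0.3,"grip":0.6},{"slide":[82,70,9],"roll":0.3,"grip":0.6},{"slide":[82,95,9],"roll":0.3,"grip":0.6},{"slide":[82,105,9],"roll":0.3,"grip":0.6},{"slide":[82,105,9],"roll":0.3,"grip":0.6}]'
python3 - <<'E'
from h import *
for n in("wrist","scene"):
    im=snapshot(n);cv2.imwrite(f"pics/{n}11.png",im[:,:,::-1])
a=cv2.imread("pics/scene11.png");b=cv2.imread("pics/wrist11.png")
cv2.imwrite("pics/c11.png",np.hstack([cv2.resize(a[120:200,270:350],(400,400),interpolation=2),cv2.resize(b[130:270,187:327],(400,400),interpolation=2)]))
E
```

```text
time: 12.07
tool_pos: [0.5066, -0.2636, 0.0931]
ee_rot: [-1.569, 0.004, -0.156]
wrist_force: [-0.2, 0.3, -0.4]
width: 0.0553
```

View pics/c11.png

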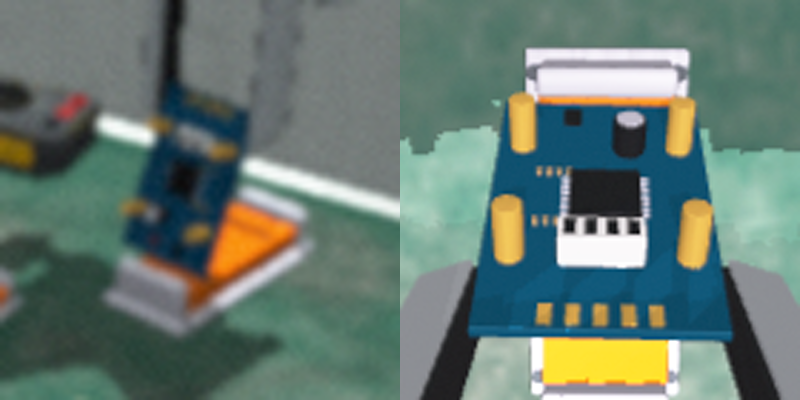

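View pics/wrist11.png

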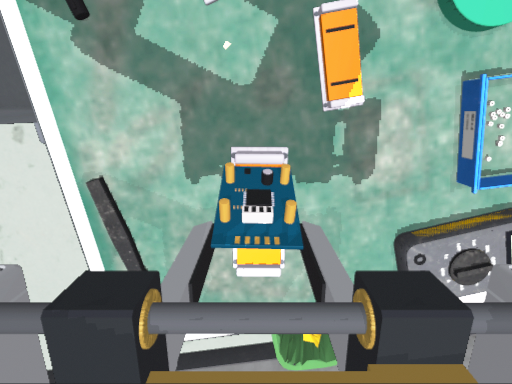

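```bash
python3 - <<'E'
from h import *
o=robot.get_obs();print(o["tool_pos"],o["ee_rot"],o["joint_positions"])
p=np.array(o["tool_pos"])[:2]*1000;psi=-.16;x=np.array([np.cos(psi),np.sin(psi)]);u=np.array([-np.sin(psi),np.cos(psi)])
d=p-[505.4,-278.5];print(d@x,d@u)
# view check: stop inner edge vs board's bottom edge
ci=camera_info("wrist")
q=ray(ci,[(257,130+97*.35),(187+607*.35-140,130+97*.35)],.027)[:,:2]*1000
for v,z in((130+97*.35,.027),(130+104*.35,.028)):
    e=ray(ci,(258,v),z)[0,:2]*1000;print(v,z,(e-[505.4,-278.5])@u)
E
```

```text
[ 0.50827501 -0.26474657  0.09636636] [-1.57060437e+00 -1.24179193e-03 -1.56421899e-01] [-5.79550912e-01  1.83055925e-01  1.48159607e+00  6.88021363e-04
  1.47588722e+00 -4.23193973e-01]
0.6471138300063312 14.035801857791906
163.95 0.027 46.54954149239907
166.4 0.028 44.606975614370526
```

The board is centred over the nest, with about 2 mm of clearance from its lower edge to the +y stop. I'll back off 2 mm, touch down, then lay it over along an arc about its lower edge at a light closure.

```bash
python3 -m creep '[{"slide":[0,4,-2],"roll":0,"grip":0.6},{"slide":[0,8,-2],"roll":0,"grip":0.6},{"slide":[0,11,-2],"roll":0,"grip":0.45},{"slide":[0,12,-2],"roll":0,"grip":0.41},{"slide":[0,14,-6],"roll":0,"grip":0.41},{"slide":[0,16,-10],"roll":0,"grip":0.41},{"slide":[0,18,-13],"roll":0,"grip":0.41},{"slide":[0,20,-16],"roll":0,"grip":0.41},{"slide":[0,22,-19],"roll":0,"grip":0.41},{"slide":[0,24,-21],"roll":0,"grip":0.41},{"slide":[0,27,-24],"roll":0,"grip":0.41},{"slide":[0,30,-27],"roll":0,"grip":0.41},{"slide":[0,34,-31],"roll":0,"grip":0.41},{"slide":[0,38,-34],"roll":0,"grip":0.41},{"slide":[0,38,-34],"roll":0,"grip":0.41}]'
python3 - <<'E'
from h import *
for n in("wrist","scene"):
    im=snapshot(n);cv2.imwrite(f"pics/{n}12.png",im[:,:,::-1])
a=cv2.imread("pics/scene12.png");b=cv2.imread("pics/wrist12.png")
cv2.imwrite("pics/c12.png",np.hstack([cv2.resize(a[120:200,270:350],(400,400),interpolation=2),cv2.resize(b[130:270,187:327],(400,400),interpolation=2)]))
E
```

```text
time: 13.42
tool_pos: [0.5015, -0.299, 0.0557]
ee_rot: [-1.569, 0.002, -0.159]
wrist_force: [0.0, -1.8, 1.9]
width: 0.0558
```

View pics/c12.png

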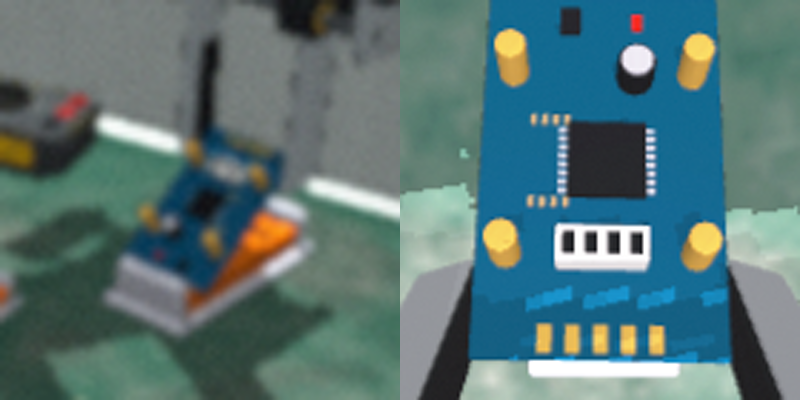

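View pics/wrist12.png

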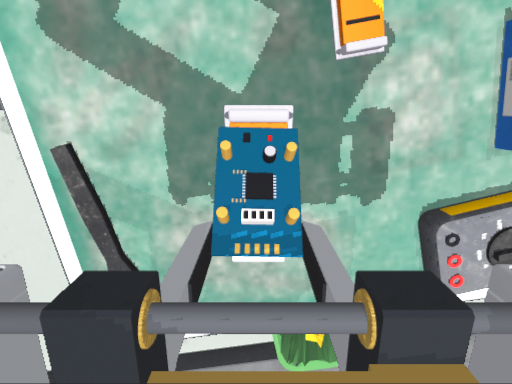

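```bash
python3 - <<'E'
from h import *
ci=camera_info("wrist");o=robot.get_obs();p=np.array(o["tool_pos"])[:2]*1000;psi=-.159;x=np.array([np.cos(psi),np.sin(psi)]);u=np.array([-np.sin(psi),np.cos(psi)])
for uv in((72,145),(100,195),(125,240),(140,268)):
    e=ray(ci,uv,.008)[0,:2]*1000-p;print(uv,(e@x).round(1),(e@u).round(1))
e=ray(ci,(420,215),.02)[0,:2]*1000-p;print("meter",e@x,e@u)
E
```

```text
(72, 145) -142.1 51.1
(100, 195) -126.2 10.9
(125, 240) -110.7 -28.7
(140, 268) -100.9 -55.1
meter 128.03637848239558 -1.8195739327690525
```

```bash
python3 -m creep '[{"slide":[0,4,-2.5],"roll":0,"grip":0.41},{"slide":[0,8,-4.5],"roll":0,"grip":0.41},{"slide":[0,12,-6.5],"roll":0,"grip":0.41},{"slide":[0,16,-8.5],"roll":0,"grip":0.41},{"slide":[0,20,-10],"roll":0,"grip":0.41},{"slide":[0,24,-11],"roll":0,"grip":0.41},{"slide":[0,28,-12],"roll":0,"grip":0.41},{"slide":[0,32,-13],"roll":0,"grip":0.41},{"slide":[0,35,-13.5],"roll":0,"grip":0.41},{"slide":[0,38,-14],"roll":0,"grip":0.41},{"slide":[0,40,-14],"roll":0,"grip":0.41},{"slide":[0,40,-14],"roll":0,"grip":0.41},{"slide":[0,40,-14],"roll":0,"grip":0.41}]'
python3 - <<'E'
from h import *
for n in("wrist","scene"):
    im=snapshot(n);cv2.imwrite(f"pics/{n}13.png",im[:,:,::-1])
a=cv2.imread("pics/scene13.png");b=cv2.imread("pics/wrist13.png")
cv2.imwrite("pics/c13.png",np.hstack([cv2.resize(a[120:200,270:350],(400,400),interpolation=2),cv2.resize(b[60:270,152:362],(400,400),interpolation=2)]))
print(robot.get_obs()["tool_pos"],robot.get_obs()["wrist_force"])
E
```

```text
time: 14.6
tool_pos: [0.4997, -0.3127, 0.0172]
ee_rot: [-1.57, 0.001, -0.158]
wrist_force: [-0.1, 0.2, -0.0]
width: 0.0554
[ 0.49976759 -0.31268673  0.01743597] [ 0.13848536 -0.13587241 -0.61405755]
```

View pics/c13.png

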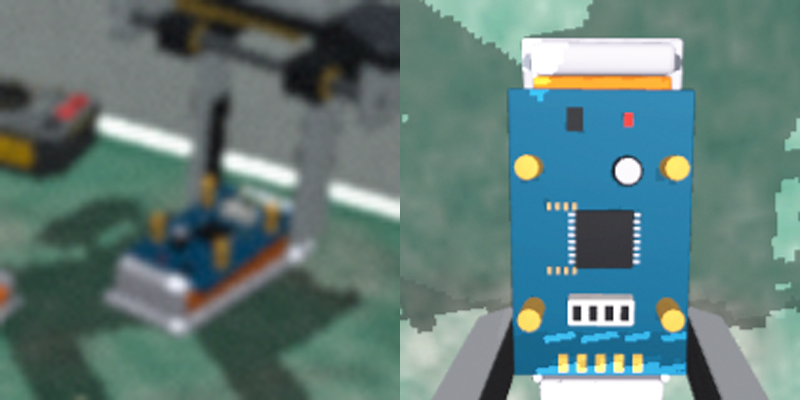

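```bash
python3 - <<'E'
from h import *
ci=camera_info("wrist");psi=-.1605;u=np.array([-np.sin(psi),np.cos(psi)]);x=np.array([np.cos(psi),np.sin(psi)])
n0=np.array([505.4,-278.5])
for nm,v,z in(("stop+ inner top",99.9,.027),("stop+ deck line",99.5,.020),("B edge",106.7,.023),("A edge",256.3,.0305),("A edge if low",256.3,.0275)):
    print(nm,((ray(ci,(257,v),z)[0,:2]*1000-n0)@u).round(1))
print("tcp",((robot.get_obs()["tool_pos"][:2]*1000)-n0)@u)
b=cv2.imread("pics/wrist13.png");cv2.imwrite("pics/c13b.png",cv2.resize(b[85:275,190:330],None,fx=4,fy=3.1,interpolation=2))
E
```

```text
stop+ inner top 47.7
stop+ deck line 48.2
B edge 44.2
A edge -46.1
A edge if low -47.7
tcp -34.6474748958895
```

View pics/c13b.png

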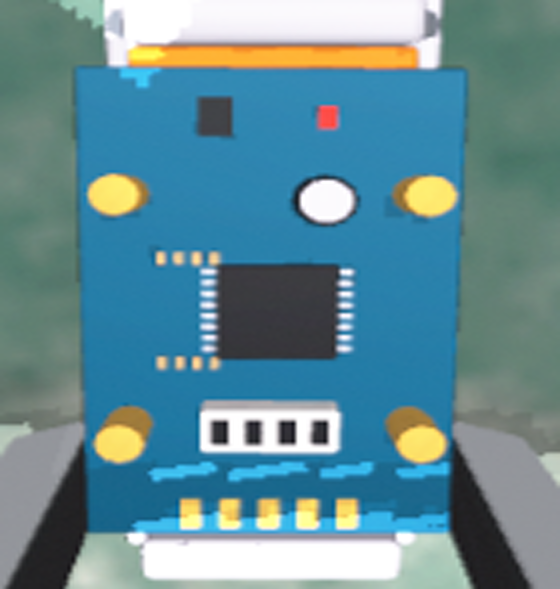

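The board is almost flat, with clearance of roughly 3–4 mm to each stop. I'll do the last lowering in small steps while watching the force.

```bash
python3 -m creep '[{"slide":[0,2,0.5],"roll":0,"grip":0.41},{"slide":[0,4,0.7],"roll":0,"grip":0.41},{"slide":[0,5,0.7],"roll":0,"grip":0.41},{"slide":[0,5,0.7],"roll":0,"grip":0.41}]'
python3 -m creep '[{"slide":[0,1,0],"roll":0,"grip":0.41},{"slide":[0,2,0],"roll":0,"grip":0.41},{"slide":[0,2,0],"roll":0,"grip":0.41},{"slide":[0,2,0],"roll":0,"grip":0.41}]'
python3 - <<'E'
from h import *
for n in("wrist","scene"):
    im=snapshot(n);cv2.imwrite(f"pics/{n}14.png",im[:,:,::-1])
a=cv2.imread("pics/scene14.png");b=cv2.imread("pics/wrist14.png")
cv2.imwrite("pics/c14.png",np.hstack([cv2.resize(a[120:200,270:350],(400,400),interpolation=2),cv2.resize(b[60:270,152:362],(400,400),interpolation=2)]))
E
```

```text
time: 15.03
tool_pos: [0.5, -0.3122, 0.0122]
ee_rot: [-1.571, -0.0, -0.158]
wrist_force: [0.8, -1.1, 0.7]
width: 0.0559
time: 15.37
tool_pos: [0.5, -0.3123, 0.0104]
ee_rot: [-1.571, -0.0, -0.158]
wrist_force: [-0.4, -0.5, 0.4]
width: 0.0556
```

View pics/c14.png

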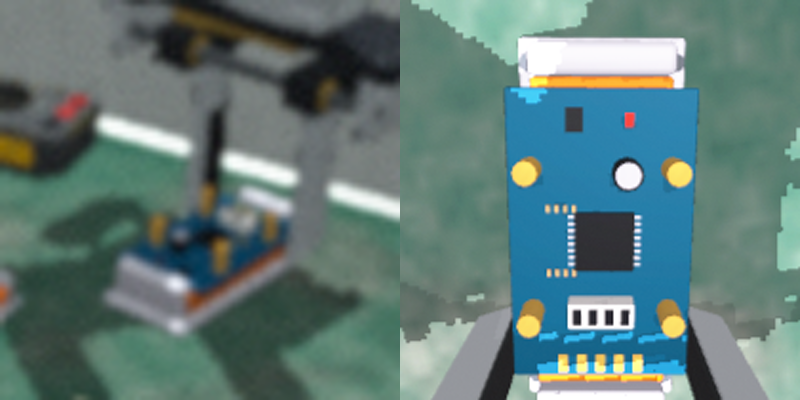

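```bash
python3 -m creep '[{"slide":[0,0.5,0],"roll":0,"grip":0.41},{"slide":[0,1,0],"roll":0,"grip":0.41},{"slide":[0,1,0],"roll":0,"grip":0.41},{"slide":[0,1,0],"roll":0,"grip":0.41}]'
python3 -m creep '[{"slide":[0,0.5,0],"roll":0,"grip":0.41},{"slide":[0,1,0],"roll":0,"grip":0.41},{"slide":[0,1,0],"roll":0,"grip":0.41},{"slide":[0,1,0],"roll":0,"grip":0.41}]'
python3 - <<'E'
from h import *
im=snapshot("wrist");cv2.imwrite("pics/wrist15.png",im[:,:,::-1]);b=im[:,:,::-1]
cv2.imwrite("pics/c15.png",cv2.resize(b[80:275,180:335],None,fx=4,fy=3,interpolation=2))
im=snapshot("side");cv2.imwrite("pics/side15.png",im[:,:,::-1])
E
```

```text
time: 15.8
tool_pos: [0.5, -0.3123, 0.0094]
ee_rot: [-1.571, -0.0, -0.158]
wrist_force: [0.4, -1.1, 0.3]
width: 0.0558
time: 16.13
tool_pos: [0.5001, -0.3124, 0.009]
ee_rot: [-1.571, -0.0, -0.158]
wrist_force: [-1.1, 0.3, 4.2]
width: 0.0559
```

View pics/c15.png

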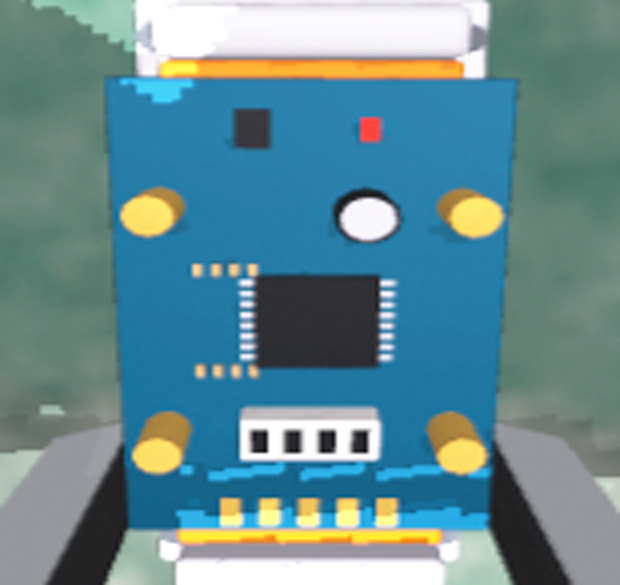

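Orange shows at both ends, and a 4 N upward force shows the gripped end is on the deck. I'll check flatness by projecting a flat board model before letting go.

```bash
python3 - <<'E'
from h import *
ci=camera_info("wrist");o=robot.get_obs();print(o["wrist_force"])
psi=-.158;x=np.array([np.cos(psi),np.sin(psi),0]);u=np.array([-np.sin(psi),np.cos(psi),0]);z=np.array([0,0,1]);T=np.array(o["tool_pos"]);G=T.copy();G[2]=.0215
for th in(-3,0,3,6):
    t=np.radians(th);e=np.cos(t)*u-np.sin(t)*z
    P=[G-e*.009-x*.028,G-e*.009+x*.028,G+e*.081-x*.028,G+e*.081+x*.028]
    q=proj(ci,P);print(th,q.round(1).tolist(),"ratio",round((q[3]-q[2])[0]/(q[1]-q[0])[0],3))
im=cv2.imread("pics/wrist15.png");hsv=cv2.cvtColor(im,cv2.COLOR_BGR2HSV);m=cv2.inRange(hsv,(95,110,40),(115,255,255))
for v in(108,120,200,215,245,250):
    c=np.where(m[v,190:325]>0)[0]+190;print(v,c.min(),c.max())
E
```

```text
[-1.16967527  0.63426891  3.83632415]
-3 [[211.1, 252.0], [300.1, 251.9], [202.5, 102.5], [307.9, 102.4]] ratio 1.184
0 [[211.0, 252.4], [300.2, 252.3], [203.8, 102.5], [306.6, 102.4]] ratio 1.152
3 [[210.8, 252.7], [300.3, 252.6], [205.2, 102.9], [305.3, 102.8]] ratio 1.12
6 [[210.7, 253.0], [300.4, 252.9], [206.4, 103.7], [304.1, 103.5]] ratio 1.09
108 206 309
120 207 308
200 210 304
215 210 303
245 211 302
250 212 302
```

The board measures flat to within about 1°. I'll release gradually and lift clear.

```bash
python3 -m creep '[{"slide":[0,-0.5,0],"roll":0,"grip":0.407},{"slide":[0,-0.5,0],"roll":0,"grip":0.404},{"slide":[0,-0.5,0],"roll":0,"grip":0.40},{"slide":[0,-0.5,0],"roll":0,"grip":0.39},{"slide":[0,-0.5,0],"roll":0,"grip":0.36},{"slide":[0,-0.5,0],"roll":0,"grip":0.25},{"slide":[0,-0.5,0],"roll":0,"grip":0.1},{"slide":[0,-0.5,0],"roll":0,"grip":0.1},{"slide":[0,-0.5,0],"roll":0,"grip":0.1}]'
python3 -m creep '[{"slide":[0,-10,0],"roll":0,"grip":0.1},{"slide":[0,-30,0],"roll":0,"grip":0.1},{"slide":[0,-60,0],"roll":0,"grip":0.1},{"slide":[0,-95,0],"roll":0,"grip":0.1},{"slide":[0,-130,0],"roll":0,"grip":0.1},{"slide":[0,-160,0],"roll":0,"grip":0.1},{"slide":[0,-160,0],"roll":0,"grip":0.1},{"slide":[0,-160,0],"roll":0,"grip":0.1}]'
python3 - <<'E'
from h import *
for n in("wrist","scene","side"):
    im=snapshot(n);cv2.imwrite(f"pics/{n}16.png",im[:,:,::-1])
a=cv2.imread("pics/scene16.png");b=cv2.imread("pics/wrist16.png")
cv2.imwrite("pics/c16.png",np.hstack([cv2.resize(a[130:200,275:345],(390,390),interpolation=2),cv2.resize(b[90:230,190:330],(390,390),interpolation=2)]))
E
```

```text
time: 16.98
tool_pos: [0.5, -0.3123, 0.0089]
ee_rot: [-1.571, 0.0, -0.158]
wrist_force: [0.3, 0.0, 0.6]
width: 0.0824
time: 17.65
tool_pos: [0.5012, -0.3133, 0.1728]
ee_rot: [-1.574, -0.006, -0.158]
wrist_force: [0.7, -0.0, -1.5]
width: 0.0845
```

View pics/c16.png

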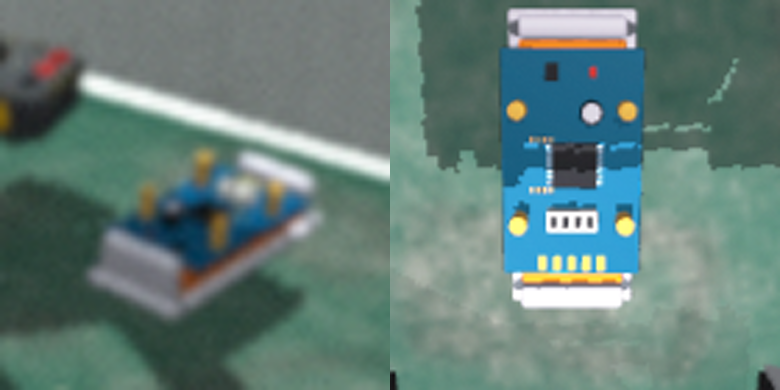

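View pics/scene16.png

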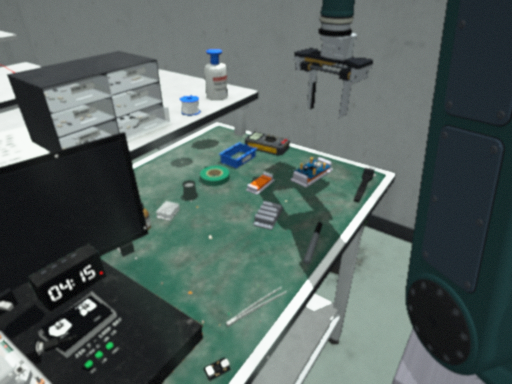

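Picture c16 shows the board seated component side up between both stops, with orange at both ends and an even overhang. In scene16 the bystanders sit where they did in scene0: heat sink (168,210), loupe (189,188), tape (214,175), marker (313,243), brush (366,185), tweezers (257,306). The robot is clear, so I'm handing in.

```bash
python3 - <<'E'
from bench import ticket
print(ticket.close_job())
E
```

```text
the job is handed in; nothing more can be done
None
```

The board is lying component side up in the larger orange nest, flat on the deck between the two stops, and the job is handed in at about 18 s of the 64 s allowed.

**How it was turned:** The tool could only point down, so I pivoted the board in a lightly closed grip.
1. I lifted one end while the other rested on the bench.
2. I pushed the hanging end against the rack's outer face, without using the slots, to take the board past vertical.
3. I set its lower edge on the deck and laid it down along an arc, holding it until the deck pushed back with about 4 N.

**Last checks:**
- **Fit:** the board measured flat to within about 1°. Orange deck showed at both ends, and the overhang was even.
- **Robot:** it was clear of everything. The highest wrist force I read was about 4 N.
- **Other things:** the bystanders I compared by eye were at the same pixels before and after: heat sink, loupe, tape, marker, brush and tweezers. I did not compare the multimeter and bottle that way; I kept clear of both.

**Disagreements:**
- I misread the board's tilt once as past vertical, but corrected it before moving on.
- My camera estimates of the nest's position along its length differed by about 2–5 mm. I used the live view of the stops to place the board.

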